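# Pick the blinds and run them down

## Robot

A 6-joint arm with a two-finger parallel gripper is mounted at the origin on the work surface. World frame = base frame: x ahead of the robot, y to its left, z up, the work surface at z = 0. Lengths are in m, angles in rad, forces in N, time in s.
With the tool pointing down it reaches from about 0.35 to 0.775 m from the base axis. Payload 5.5 kg.
Tool frame: the origin (TCP) lies midway between the tips of the shut fingers; the grasp point (between the pads) lies 19 mm behind it (manip.grasp_offset is the z of the grasp point in the tool frame, in m); z points along the fingers, y is the direction in which the jaws open and shut (so a half turn about z gives the same grasp; the last joint's range is limited). The gripper opens to 85 mm and grips with 20 to 120 N. Pads are 22 mm wide; open, the fingers measure 114 mm over their backs; the gripper's body (76 mm by 85 mm) begins 54 mm behind the grasp point. The pads swing forward as they close: fully open they stand 13 mm farther back than shut.
Start: joints at [1.077, 0.313, 0.046, 1.304, 0, 1.431], TCP at [0.199, 0.539, 0.206] pointing down, gripper open.
Joint ranges: [-2.76, 2.76], [-0.86, 1.69], [-1.03, 1.26], [-2.2, 2.34], [-1.47, 1.5], [-3.14, 3.14]. Speed limits (rad/s): [2.57, 2.57, 3.14, 3.14, 3.14, 3.14].

## Interface

Orientations are given as [roll, pitch, yaw] about the fixed x, y, z axes, in that order (R = Rz(yaw) Ry(pitch) Rx(roll)).
In Python, from bench import manip gives the robot as it stands.
- The arm moves only by the tool drive_tool, never from a script. Its argument "rows" is a list of rows, each an object with "turn": the turn, a rotation vector about the tool's x, y, z in units of 8 degrees (1.0 is 8 degrees), a list of three; "linear": the shift along the tool's x, y, z in units of 50 mm (1.0 is 50 mm), a list of three; "grip": the finger opening in mm, from 0 to 85.4. In form: [{"turn": [rx, ry, rz], "linear": [x, y, z], "grip": grip}, ...]. A call has 1 to 10 rows; each row is the pose to reach, as a shift and turn from the pose measured when the call began, along the tool's axes at that moment; what a row does not reach only later rows make up. A row lasts 1/10 s, in which the tool goes at most 50 mm and 8.59 degrees, less where a joint would pass 70% of its speed; a pose out of reach is approached as far as the arm can. A call with a gripper value outside its range is refused whole. The fingers move at their own pace and stop on an object; "newtons" is the grip in N (left out, the last holds). Time passes only in rows, so rows that repeat a pose let the fingers close. It gives the time, the measured TCP pose, the force and the opening at its end, in the units of the state.
- manip.state(): the state, without advancing time (a new reading comes with each control period).
- manip.capture(name): name is "side" or "top"; returns the picture (420x560x3 uint8, red, green, blue); there is no depth.
- manip.camera_params(name): a dict with "mtx" (3x3 intrinsics, pixels), "view" (4x4, takes a point from world to camera coordinates). Camera axes: x right, y up, looking along -z (the intrinsics and any distortion apply to the point x, -y, -z); pixel columns grow to the right and rows downward; lengths in m; the calibration is good to about 2 mm. A picture is of the moment at which its call begins. camera_params takes no time and is no camera call.
- manip.hand_in(): hands the job in, once; it reports no verdict.
The state is a dict: "time": time; "joint_pos": joint angles; "joint_vel": joint speeds; "tau": joint torques, N m; "ee_pos": TCP position; "eef_rot": TCP orientation; "contact_force": force on the tool from outside, world axes, zero at the start; "torque": the same for the moment, N m; "grip_width": finger opening in m.
Only numpy, scipy, OpenCV 4.12 (cv2) and the standard library are available. Lean on these libraries where they do the work, as an engineer would, in place of code of your own. Each camera call takes 0.05 s, during which the arm holds its last target. There are 200 camera calls.

## Task

On the blind controller on the worktop, set the four little switches, counted from the left as you face it from the robot's side, to on, off, on, off (on is tipped away from the robot, off towards it). Once all four are set, pull the sprung lever beside them over towards the robot, hold it there for a good two seconds so that the chosen blinds run down, and let it spring back upright. Leave the things on the bamboo shelf and the clip on the worktop where they are.

Things in the scene. Friction and masses are not known exactly. Their poses are not given: they have to be found in the camera images.
- controller: White blind controller, 110 (x) by 176 (y) mm, screwed down, immovable. Origin: centre of its underside; x points away from the robot, y to the left seen from the robot, z up. Flat grey face, no rim, 42 mm above the origin. On it four snap switches at y = +55, +35, +15, -5 mm (first to fourth, from the left), tipping along x about x = 0; right of them, at y = -52 mm, x = 0, a sprung steel lever.
- switch1_nib (a point): Top centre of the white nib of the first (leftmost seen from the robot) switch: 6 mm thick (controller x), 7 mm wide (y), standing 10 mm out of the black bezel on the grey face, pivoted 7 mm below the face. Neighbouring nibs are 20 mm apart centre to centre. Moves with the nib, 5 mm either side of the middle.
- switch1 (a joint): Tilt of that switch, rad: -0.30 = off, nib leaning towards the robot (controller -x); +0.30 = on, nib leaning away from the robot (+x), to the side with the small window mark. It snaps: a sideways push of about 1 N on the nib tips it past upright, then it falls to the other end and stays. It rests at either end only. A shut gripper's fingertip can push it.
- switch2_nib (a point): Top centre of the white nib of the second switch: 6 mm thick (controller x), 7 mm wide (y), standing 10 mm out of the black bezel on the grey face, pivoted 7 mm below the face. Neighbouring nibs are 20 mm apart centre to centre. Moves with the nib, 5 mm either side of the middle.
- switch2 (a joint): Tilt of that switch, rad: -0.30 = off, nib leaning towards the robot (controller -x); +0.30 = on, nib leaning away from the robot (+x), to the side with the small window mark. It snaps: a sideways push of about 1 N on the nib tips it past upright, then it falls to the other end and stays. It rests at either end only. A shut gripper's fingertip can push it.
- switch3_nib (a point): Top centre of the white nib of the third switch: 6 mm thick (controller x), 7 mm wide (y), standing 10 mm out of the black bezel on the grey face, pivoted 7 mm below the face. Neighbouring nibs are 20 mm apart centre to centre. Moves with the nib, 5 mm either side of the middle.
- switch3 (a joint): Tilt of that switch, rad: -0.30 = off, nib leaning towards the robot (controller -x); +0.30 = on, nib leaning away from the robot (+x), to the side with the small window mark. It snaps: a sideways push of about 1 N on the nib tips it past upright, then it falls to the other end and stays. It rests at either end only. A shut gripper's fingertip can push it.
- switch4_nib (a point): Top centre of the white nib of the fourth (rightmost, nearest the lever) switch: 6 mm thick (controller x), 7 mm wide (y), standing 10 mm out of the black bezel on the grey face, pivoted 7 mm below the face. Neighbouring nibs are 20 mm apart centre to centre. Moves with the nib, 5 mm either side of the middle.
- switch4 (a joint): Tilt of that switch, rad: -0.30 = off, nib leaning towards the robot (controller -x); +0.30 = on, nib leaning away from the robot (+x), to the side with the small window mark. It snaps: a sideways push of about 1 N on the nib tips it past upright, then it falls to the other end and stays. It rests at either end only. A shut gripper's fingertip can push it.
- lever_top (a point): Top centre of the upright steel lever (flat paddle, 5 mm thick along controller x, 11 mm wide along y, its top 29 mm above the face). Pivots at the face level.
- lever (a joint): Tilt of the lever, rad: 0 = upright (spring centre), +0.45 = stop towards the robot (controller -x, lowers the blinds), -0.45 = stop away from the robot (raises them). The spring brings it back when let go; 15 mm above the face it takes about 2.5 N to reach the stop, the lever there having moved some 7 mm.
- sugar_bowl_mid (a point): Middle of the lidded white ceramic sugar bowl (100 mm wide, 98 mm tall) standing on the upper tier, 190 mm above the worktop, of the slatted bamboo shelf against the fridge on the robot's left (shelf 220 mm along x, 500 mm along y, fixed); 45 mm above its foot. Bystander.
- scoop_mid (a point): Middle of the cup of the steel scoop (40 mm wide, 24 mm tall, 100 mm handle) on the upper tier of the shelf. Bystander.
- wooden_spoon_mid (a point): Middle of the wooden spoon (190 mm long) on the shelf's lower tier, 65 mm above the worktop. Bystander.
- clip_mid (a point): Middle of the aluminium bag clip (100 mm long, 11 mm high) lying on the worktop right of the controller. Bystander.
There are look-alikes about, which are no part of the job. What is meant by the controller is not blue, and is the larger of those in its own colour.

How it is judged:
On the way, in this order (a step that is already met when the one before it is completed fails the run):
1. the four switches stand on, off, on, off (value of joint each of switch1, switch3 above 0.15 rad and value of joint each of switch2, switch4 below -0.15 rad), for 0.2 s.
2. with the switches so set, the lever is held over towards the robot for over a second and a half (all of step 1 and value of joint lever above 0.22 rad), for 1.5 s.
At the end, for the whole second after the job is handed in: From the left the switches stand on, off, on, off (each tipped over more than 0.15 rad to its side); the lever is let go and upright within 0.08 rad; the bowl, scoop, spoon and clip are within 20 mm of where they began (all of step 1 and value of joint lever between -0.08 and 0.08 rad and distance of each of sugar_bowl_mid, scoop_mid, wooden_spoon_mid, clip_mid from where it was at the start of the episode below 0.02 m); the robot touches nothing.
It fails at once if the lever is worked before the switches are set, which would run the wrong blinds (value of joint lever above 0.2 rad and not (value of joint each of switch1, switch3 above 0.15 rad and value of joint each of switch2, switch4 below -0.15 rad)).
It fails at once if the lever is pushed the wrong way, away from the robot (value of joint lever below -0.2 rad).
It fails at once if a thing on the shelf or the clip is knocked out of place (distance of any of sugar_bowl_mid, scoop_mid, wooden_spoon_mid, clip_mid from where it was at the start of the episode above 0.02 m).
It also fails if it takes over 51 s, if anything falls off the work surface, if the arm or the gripper's body presses on something with over 40 N, if the wrist force passes 120 N, or if a joint passes its speed limit or range.

## Working session

There is one attempt and no reset: what is moved stays moved. The work goes in short steps, Python scripts to look and compute and a tool call to move; the robot and the scene stay as the last step left them, time stands still between calls to the robot, and variables do not carry over. Pictures are saved under pics/ and viewed, about 8 in all and at most 12, crops included, and the job is handed in when it is done.

Besides the shell and the picture viewer there is one more tool, called after "Request:" as a command line: name --argument value ..., lists and objects as JSON in quotes. drive_tool: Moves the arm, as the interface text tells. Its arguments: {"type":"object","properties":{"rows":{"type":"array"},"newtons":{"type":"number"}},"required":["rows"]}

```bash
mkdir -p pics; python3 - <<'E'
from bench import manip
import cv2, numpy as np
for n in("side","top"):
    p=manip.camera_params(n);im=manip.capture(n);cv2.imwrite(f"pics/{n}0.png",im[...,::-1])
    print(n,np.round(p["mtx"],1).tolist(),np.round(p["view"],3).tolist(),[k for k in p])
s=manip.state();print({k:np.round(v,3).tolist() for k,v in s.items()})
E
```

```text
side [[532.9, 0.0, 278.5], [0.0, 532.9, 215.9], [0.0, 0.0, 1.0]] [[-0.773, -0.634, 0.016, 0.492], [0.457, -0.539, 0.708, -0.284], [-0.44, 0.554, 0.707, -1.228], [0.0, 0.0, 0.0, 1.0]] ['mtx', 'view']
top [[392.1, 0.0, 285.0], [0.0, 392.1, 211.8], [0.0, 0.0, 1.0]] [[0.003, -1.0, -0.013, 0.145], [0.985, 0.001, 0.173, -0.568], [-0.173, -0.013, 0.985, -1.13], [0.0, 0.0, 0.0, 1.0]] ['mtx', 'view']
{'time': 0.1, 'joint_pos': [1.077, 0.314, 0.045, 1.304, -0.0, 1.431], 'joint_vel': [0.001, -0.001, 0.001, -0.001, -0.0, -0.0], 'tau': [0.002, -48.172, 29.925, 0.013, -0.0, 0.0], 'ee_pos': [0.199, 0.539, 0.205], 'eef_rot': [-3.14, -0.0, 2.788], 'contact_force': [-0.03, -0.638, -0.465], 'torque': [0.048, 0.016, 0.023], 'grip_width': 0.085}
```

View pics/top0.png

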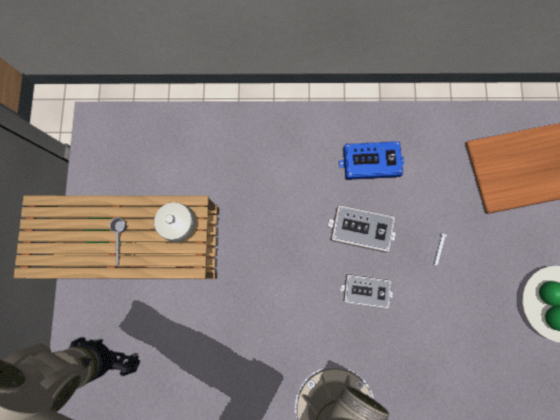

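View pics/side0.png

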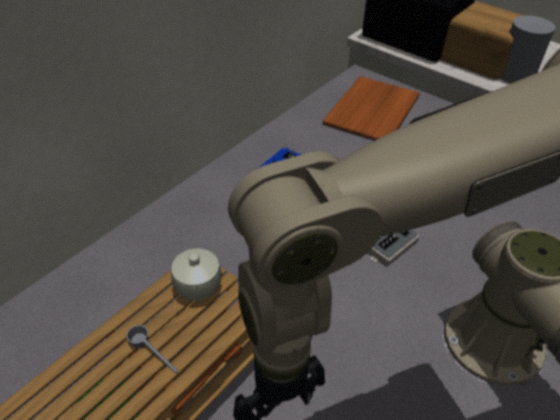

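The look-alikes in the top view are a blue unit at (373,160), a large white one at (363,229) and a small white one at (368,291). The target is the large white one. The bowl is at (174,222), the scoop at (118,228) and the clip at (440,249). Next I take a close crop and measure.

```bash
cat >h.py <<'E'
import numpy as np, cv2
from bench import manip
def cast(n,uv,z):
    p=manip.camera_params(n);K=np.array(p["mtx"]);V=np.array(p["view"])
    d=np.linalg.inv(K)@[uv[0],uv[1],1];d=V[:3,:3].T@(d*[1,-1,-1]);c=-V[:3,:3].T@V[:3,3]
    return c+d*(z-c[2])/d[2]
def proj(n,P):
    p=manip.camera_params(n);V=np.array(p["view"]);q=V[:3,:3]@P+V[:3,3];q=np.array(p["mtx"])@(q*[1,-1,-1]);return q[:2]/q[2]
E
python3 - <<'E'
from h import *
im=cv2.imread("pics/top0.png");x0,y0,w,h=318,195,90,66
cv2.imwrite("pics/c0.png",cv2.resize(im[y0:y0+h,x0:x0+w],None,fx=8,fy=8,interpolation=cv2.INTER_CUBIC))
hsv=cv2.cvtColor(im,cv2.COLOR_BGR2HSV);g=im.min(2)
m=((g>125)*255).astype(np.uint8)
m=cv2.morphologyEx(m,cv2.MORPH_CLOSE,np.ones((9,9)));m=cv2.morphologyEx(m,cv2.MORPH_OPEN,np.ones((13,13)))
for c in cv2.findContours(m,0,2)[0]:
    r=cv2.minAreaRect(c)
    if 300<=r[0][0]<=420 and 180<r[0][1]<320:
        b=np.array([cast("top",q,.042)for q in cv2.boxPoints(r)])
        print(r,b.round(3).tolist(),b.mean(0),[np.linalg.norm(b[i]-b[i-1]).round(4) for i in(1,2)])
E
```

```text
(no output)
```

View pics/c0.png

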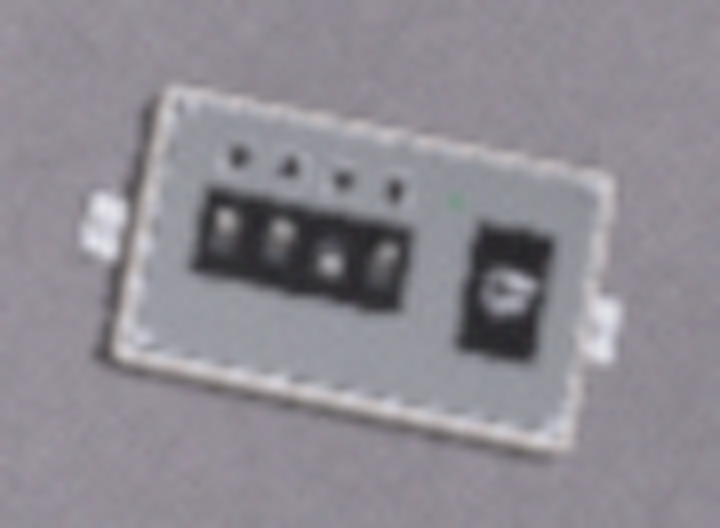

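Choice confirmed: nibs in the crop are at about (228,225), (280,240), (332,260) and (383,262), and the lever is at (508,290). Nibs 1, 2 and 4 look long, so leaning away. Nib 3 looks short, so off. I take the pose from the face corners (167,90), (610,180), (570,448) and (115,355), and check the projections.

```bash
cat >>h.py <<'E'
def pose():
    b=np.array([cast("top",(318+(u+.5)/8-.5,195+(v+.5)/8-.5),.042) for u,v in[(167,90),(610,180),(570,448),(115,355)]])
    ex=(b[0]+b[1]-b[2]-b[3]);ey=b[0]+b[3]-b[1]-b[2]
    yaw=(-np.arctan2(ex[0],ex[1])+np.pi/2)*.3+.7*(np.arctan2(ey[1],ey[0])-np.pi/2)
    return b,b.mean(0),yaw
def W(x,y,z):
    _,c,a=pose();return np.array([c[0]+x*np.cos(a)-y*np.sin(a),c[1]+x*np.sin(a)+y*np.cos(a),z])
E
python3 - <<'E'
from h import *
b,c,y=pose();print(c,y,[np.linalg.norm(b[i]-b[i-1]).round(4) for i in range(4)])
f=lambda P:((proj("top",P)-[318,195]+.5)*8-.5).round(0)
for i,yy in enumerate((.055,.035,.015,-.005)):
    print(i+1,"off",f(W(-.005,yy,.052)),"base",f(W(0,yy,.042)),"on",f(W(.005,yy,.052)),W(0,yy,0)[:2].round(4))
print(f(W(0,-.052,.071)),f(W(0,-.052,.042)),W(0,-.052,0)[:2].round(4))
im=cv2.imread("pics/top0.png")[195:261,318:408].copy()
print(proj("side",c))
# bright nib centroids inside bezel
g=im.min(2);P=np.array([f(W(x,y,.042)) for x,y in[(.012,.062),(.012,-.012),(-.012,-.012),(-.012,.062)]])/8
m=np.zeros(g.shape,np.uint8);cv2.fillPoly(m,[P.astype(np.int32)],255)
q=((g>85)&(m>0)).astype(np.uint8);n,l,s,ce=cv2.connectedComponentsWithStats(q)
for k in range(1,n):
  if s[k,4]>2:print(s[k].tolist(),(ce[k]*8+3.5).round())
E
```

```text
[ 0.52054215 -0.08907364  0.042     ] -0.20204128730001913 [np.float64(0.1032), np.float64(0.1695), np.float64(0.1027), np.float64(0.1716)]
1 off [222. 247.] base [220. 238.] on [226. 221.] [ 0.5316 -0.0352]
2 off [275. 258.] base [273. 248.] on [279. 232.] [ 0.5276 -0.0548]
3 off [328. 269.] base [325. 259.] on [332. 242.] [ 0.5236 -0.0744]
4 off [381. 279.] base [378. 270.] on [385. 253.] [ 0.5195 -0.094 ]
[520. 285.] [502. 295.] [ 0.5101 -0.14  ]
[331.52607575 204.58825772]
[27, 26, 3, 5, 11] [225. 225.]
[34, 27, 3, 5, 11] [281. 233.]
[40, 31, 3, 4, 9] [331. 262.]
[47, 30, 3, 5, 10] [386. 259.]
```

Measured pose: centre (0.521, -0.089), yaw -0.20. The face sizes come out a few mm small, which is acceptable. The switch states are on, on, off, on, so 2, 3 and 4 must flip. Next I work out the route.

```bash
cat >>h.py <<'E'
from scipy.spatial.transform import Rotation as R
def rel(P,yaw=None):
    s=manip.state();r=R.from_euler("xyz",s["eef_rot"]);_,c,a=pose()
    t=R.from_euler("xyz",[np.pi,0,a+np.pi/2 if yaw is None else yaw])
    return "turn",((r.inv()*t).as_rotvec(degrees=True)/8).round(2).tolist(),"lin",(r.inv().apply(np.array(P)-s["ee_pos"])/.05).round(3).tolist()
E
python3 - <<'E'
from h import *
for u in[(205,200),(217,275),(15,275)]:print(cast("top",u,.19).round(3))
print(rel([.27,.30,.21]));print(rel(W(.022,.035,.12)),W(.022,.035,.12))
E
```

```text
[0.575 0.358 0.19 ]
[0.378 0.319 0.19 ]
[0.376 0.845 0.19 ]
('turn', [-0.01, 0.01, 10.16], 'lin', [-2.987, -3.991, -0.092])
('turn', [-0.01, 0.01, 10.16], 'lin', [-10.713, -8.793, 1.714]) [ 0.54911808 -0.0592003   0.12      ]
```

Request:
drive_tool --rows '[{"turn":[0,0,0.5],"linear":[-0.5,-0.7,-0.5],"grip":0},{"turn":[0,0,1.5],"linear":[-1.2,-1.4,-0.5],"grip":0},{"turn":[0,0,2.5],"linear":[-1.8,-2.2,-0.5],"grip":0},{"turn":[0,0,3.5],"linear":[-2.4,-3.1,-0.5],"grip":0},{"turn":[0,0,4.5],"linear":[-3.0,-4.0,-0.5],"grip":0},{"turn":[0,0,5.5],"linear":[-3.8,-4.5,-0.5],"grip":0},{"turn":[0,0,6.5],"linear":[-4.6,-5.0,-0.5],"grip":0},{"turn":[0,0,7.5],"linear":[-5.4,-5.5,-0.5],"grip":0},{"turn":[0,0,8.5],"linear":[-6.2,-6.0,-0.5],"grip":0},{"turn":[0,0,9.3],"linear":[-7.0,-6.5,-0.4],"grip":0}]'

```text
time: 1.1
ee_pos: [0.4158, 0.111, 0.2259]
eef_rot: [3.141, 0.001, 1.484]
contact_force: [0.5, 1.3, 1.2]
grip_width: -0.0003
```

```bash
python3 -c "
from h import *
print(rel(W(.022,.035,.1)))"
```

```text
('turn', [0.0, 0.01, 0.82], 'lin', [-3.156, 2.952, 2.524])
```

Request:
drive_tool --rows '[{"turn":[0,0,0.5],"linear":[-0.6,0.6,0.5],"grip":0},{"turn":[0,0,0.82],"linear":[-1.3,1.2,1.0],"grip":0},{"turn":[0,0,0.82],"linear":[-1.9,1.8,1.5],"grip":0},{"turn":[0,0,0.82],"linear":[-2.5,2.4,2.0],"grip":0},{"turn":[0,0,0.82],"linear":[-3.0,2.8,2.4],"grip":0},{"turn":[0,0,0.82],"linear":[-3.16,2.95,2.52],"grip":0},{"turn":[0,0,0.82],"linear":[-3.16,2.95,2.52],"grip":0},{"turn":[0,0,0.82],"linear":[-3.16,2.95,2.52],"grip":0}]'

```text
time: 1.9
ee_pos: [0.5483, -0.0587, 0.1004]
eef_rot: [-3.141, 0.001, 1.369]
contact_force: [0.1, 1.1, 0.4]
grip_width: 0.0006
```

```bash
python3 - <<'E'
from h import *
a=manip.capture("side")[...,::-1];b=manip.capture("top")[...,::-1]
u=proj("side",W(0,.02,.06)).astype(int);v=proj("top",W(0,-.01,.06)).astype(int);print(u,v)
def crop(im,c,w,h):
    x=max(c[0]-w//2,0);y=max(c[1]-h//2,0);print(x,y);return cv2.resize(im[y:y+h,x:x+w],(4*w,4*h),interpolation=cv2.INTER_CUBIC)
cv2.imwrite("pics/d.png",np.hstack([crop(a,u,100,150),crop(b,v,100,150)]))
s=manip.state();print(s["ee_pos"],s["eef_rot"],proj("side",s["ee_pos"]),proj("top",s["ee_pos"]),rel(W(.022,.035,.1)))
E
```

```text
[326 202] [367 227]
276 127
317 152
[ 0.54876272 -0.05820755  0.10130748] [3.14002433e+00 8.27660467e-04 1.37061417e+00] [318.17427191 189.9822827 ] [355.86385975 215.42965292] ('turn', [0.01, 0.01, 0.01], 'lin', [-0.018, 0.011, 0.026])
```

View pics/d.png

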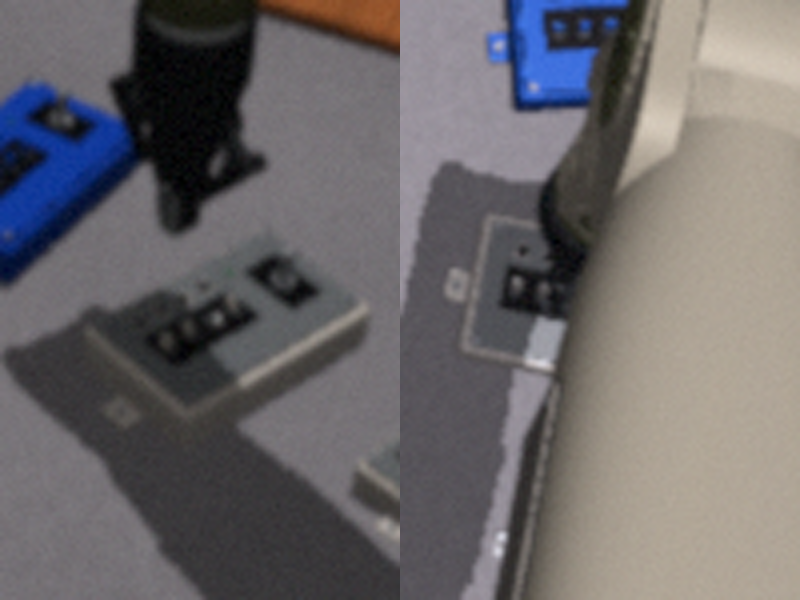

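Side crop (×4): the fingertip is at about (178,230) and the bezel's nibs run from (173,343) to (235,303). The side view is usable, while the top view is mostly hidden by the arm. The projected TCP lies at (168,252), so I check the side calibration against known controller points.

```bash
python3 - <<'E'
from h import *
f=lambda P:((proj("side",P)-[276,127]+.5)*4-.5).round(0).tolist()
for x,y in[(-.055,.088),(-.055,-.088),(.055,.088),(.055,-.088)]:print("corner",x,y,f(W(x,y,.042)))
for y,s in zip((.055,.035,.015,-.005),(1,1,-1,1)):print("nib",f(W(.005*s,y,.053)))
print("lever",f(W(0,-.052,.071)));p=manip.state()["ee_pos"]
for dz in(0,.006,.012):print(f(p+[0,0,dz]))
for d in(-.02,.02):print("cx",f(p+W(d,0,0)-W(0,0,0)))
E
```

```text
corner -0.055 0.088 [183.0, 414.0]
corner -0.055 -0.088 [370.0, 301.0]
corner 0.055 0.088 [75.0, 323.0]
corner 0.055 -0.088 [260.0, 219.0]
nib [161.0, 331.0]
nib [183.0, 318.0]
nib [214.0, 314.0]
nib [225.0, 293.0]
lever [282.0, 250.0]
[170.0, 253.0]
[171.0, 247.0]
[171.0, 240.0]
cx [190.0, 269.0]
cx [150.0, 238.0]
```

```bash
python3 - <<'E'
from h import *
a=manip.capture("side")[...,::-1]
c=a[165:235,285:365];c=cv2.convertScaleAbs(c,alpha=1.6,beta=20)
cv2.imwrite("pics/e.png",cv2.resize(c,None,fx=9,fy=8.5,interpolation=cv2.INTER_CUBIC))
s=manip.state();print(s["ee_pos"],proj("side",s["ee_pos"]))
E
```

```text
[ 0.548925   -0.05823041  0.1014416 ] [318.13401357 189.9145157 ]
```

View pics/e.png

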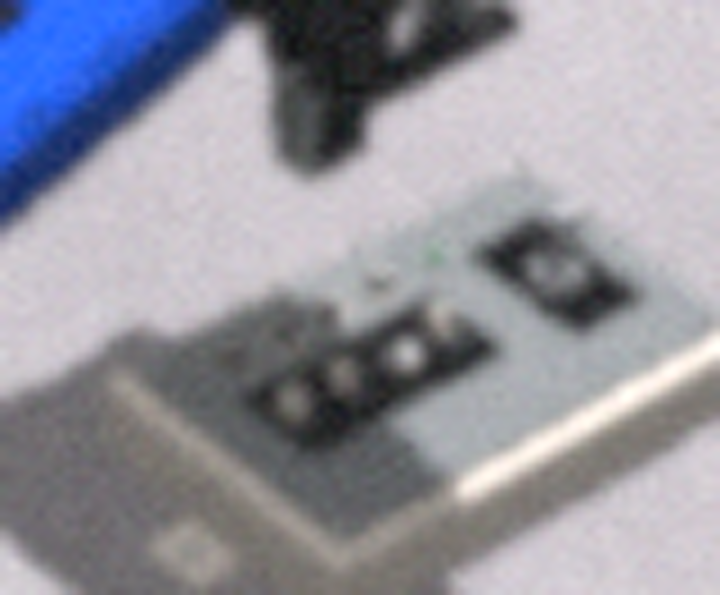

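The nibs sit at about (318,212), (324,209), (330,207) and (334,202) in side pixels. That is within about 3 mm of prediction and confirms on, on, off, on. The fingertip end is at (319,185), about 5 px above the projected TCP, so its height is uncertain. I'll go down slowly on the bare face behind switch 2 and watch the force.

Request:
drive_tool --rows '[{"turn":[0,0,0],"linear":[0,0,0.4],"grip":0},{"turn":[0,0,0],"linear":[0,0,0.8],"grip":0},{"turn":[0,0,0],"linear":[0,0,0.9],"grip":0},{"turn":[0,0,0],"linear":[0,0,0.96],"grip":0},{"turn":[0,0,0],"linear":[0,0,1.0],"grip":0},{"turn":[0,0,0],"linear":[0,0,1.04],"grip":0},{"turn":[0,0,0],"linear":[0,0,1.06],"grip":0},{"turn":[0,0,0],"linear":[0,0,1.06],"grip":0}]'

```text
time: 2.85
ee_pos: [0.5492, -0.0584, 0.0487]
eef_rot: [3.139, 0.001, 1.371]
contact_force: [-0.8, -0.1, -0.4]
grip_width: 0.0003
```

```bash
python3 - <<'E'
from h import *
a=manip.capture("side")[...,::-1]
c=a[165:235,285:365];c=cv2.convertScaleAbs(c,alpha=1.6,beta=20)
cv2.imwrite("pics/f.png",cv2.resize(c,None,fx=9,fy=8.5,interpolation=cv2.INTER_CUBIC))
s=manip.state();print(s["ee_pos"],s["contact_force"],proj("side",s["ee_pos"]),rel(W(.022,.035,.047)))
E
```

```text
[ 0.5491933  -0.05838014  0.04871715] [-0.07529389 -0.78469213  0.34339256] [316.78383034 204.04922172] ('turn', [0.02, 0.01, 0.01], 'lin', [-0.016, 0.002, 0.034])
```

View pics/f.png

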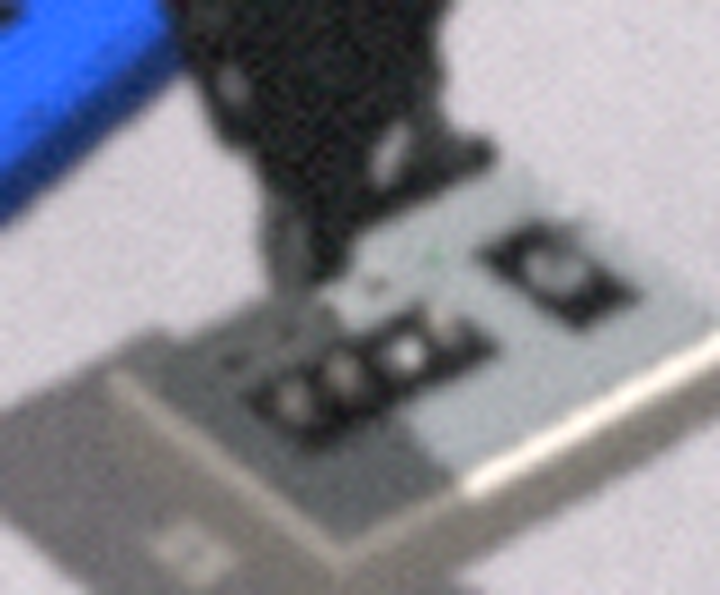

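The tip end is at (318,199), still above the face, and there is no contact force yet. I'll continue down in small steps.

Request:
drive_tool --rows '[{"turn":[0,0,0],"linear":[0,0,0.04],"grip":0},{"turn":[0,0,0],"linear":[0,0,0.08],"grip":0},{"turn":[0,0,0],"linear":[0,0,0.08],"grip":0}]'

```text
time: 3.2
ee_pos: [0.549, -0.0584, 0.0444]
eef_rot: [3.14, 0.001, 1.371]
contact_force: [0.3, 1.2, -0.4]
grip_width: 0.0002
```

Request:
drive_tool --rows '[{"turn":[0,0,0],"linear":[0,0,0.03],"grip":0},{"turn":[0,0,0],"linear":[0,0,0.05],"grip":0},{"turn":[0,0,0],"linear":[0,0,0.05],"grip":0}]'

```text
time: 3.5
ee_pos: [0.5488, -0.0583, 0.0416]
eef_rot: [3.14, 0.001, 1.371]
contact_force: [-0.6, 0.2, 0.1]
grip_width: -0.0
```

Request:
drive_tool --rows '[{"turn":[0,0,0],"linear":[0,0,0.02],"grip":0},{"turn":[0,0,0],"linear":[0,0,0.04],"grip":0},{"turn":[0,0,0],"linear":[0,0,0.04],"grip":0}]'

```text
time: 3.8
ee_pos: [0.5487, -0.0583, 0.0395]
eef_rot: [3.14, 0.001, 1.371]
contact_force: [0.9, 0.3, -0.7]
grip_width: -0.0
```

```bash
python3 - <<'E'
from h import *
a=manip.capture("side")[...,::-1]
c=a[165:235,285:365];c=cv2.convertScaleAbs(c,alpha=1.6,beta=20)
cv2.imwrite("pics/g.png",cv2.resize(c,None,fx=9,fy=8.5,interpolation=cv2.INTER_CUBIC))
s=manip.state();print(s["ee_pos"],s["contact_force"],proj("side",s["ee_pos"]))
E
```

```text
[ 0.54869203 -0.05829841  0.0395303 ] [-0.36438047 -0.33723429  0.25035909] [316.69177398 206.54820934]
```

View pics/g.png

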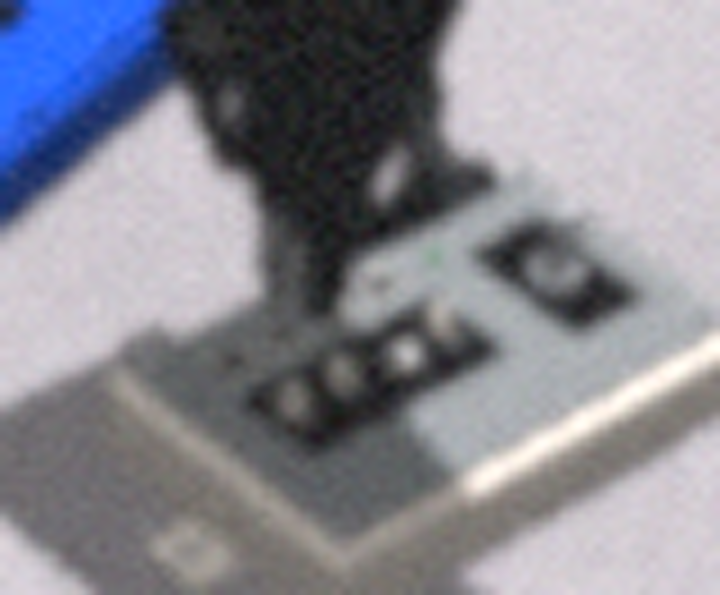

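The tip end is at (318,202), with no contact even at a nominal 0.0395. I keep stepping down.

Request:
drive_tool --rows '[{"turn":[0,0,0],"linear":[0,0,0.03],"grip":0},{"turn":[0,0,0],"linear":[0,0,0.06],"grip":0},{"turn":[0,0,0],"linear":[0,0,0.06],"grip":0}]'

```text
time: 4.15
ee_pos: [0.5485, -0.0583, 0.0362]
eef_rot: [3.141, 0.001, 1.371]
contact_force: [-0.2, -0.6, -0.3]
grip_width: 0.0004
```

Request:
drive_tool --rows '[{"turn":[0,0,0],"linear":[0,0,0.03],"grip":0},{"turn":[0,0,0],"linear":[0,0,0.05],"grip":0},{"turn":[0,0,0],"linear":[0,0,0.05],"grip":0}]'

```text
time: 4.45
ee_pos: [0.5483, -0.0582, 0.0335]
eef_rot: [3.141, 0.001, 1.371]
contact_force: [-0.5, -0.2, -0.1]
grip_width: 0.0
```

Request:
drive_tool --rows '[{"turn":[0,0,0],"linear":[0,0,0.03],"grip":0},{"turn":[0,0,0],"linear":[0,0,0.05],"grip":0},{"turn":[0,0,0],"linear":[0,0,0.05],"grip":0}]'

```text
time: 4.75
ee_pos: [0.5481, -0.0582, 0.0308]
eef_rot: [3.142, 0.001, 1.371]
contact_force: [0.2, 0.5, 0.6]
grip_width: 0.0003
```

Request:
drive_tool --rows '[{"turn":[0,0,0],"linear":[0,0,0.03],"grip":0},{"turn":[0,0,0],"linear":[0,0,0.05],"grip":0},{"turn":[0,0,0],"linear":[0,0,0.05],"grip":0}]'

```text
time: 5.05
ee_pos: [0.548, -0.0582, 0.0281]
eef_rot: [-3.141, 0.001, 1.371]
contact_force: [0.3, 0.4, -0.7]
grip_width: 0.0001
```

```bash
python3 - <<'E'
from h import *
a=manip.capture("side")[...,::-1];b=manip.capture("top")[...,::-1]
c=cv2.convertScaleAbs(a[165:235,285:365],alpha=1.6,beta=20);d=cv2.convertScaleAbs(b[195:265,318:358],alpha=1.6,beta=20)
cv2.imwrite("pics/k.png",np.hstack([cv2.resize(q,None,fx=6.6,fy=6.6,interpolation=cv2.INTER_CUBIC) for q in(c,d)]))
s=manip.state();print(s["ee_pos"],s["contact_force"],s["tau"],s["joint_pos"],proj("side",s["ee_pos"]),proj("top",s["ee_pos"]))
E
```

```text
[ 0.548126   -0.05818278  0.02827341] [ 0.29476324  0.28020538 -0.33957566] [ 8.77203274e-04 -4.76692379e+01  2.55009609e+01 -1.05159011e-04
 -2.94532219e-03  1.29588551e-05] [-2.50902377e-01  3.85732071e-01 -3.08396937e-01  8.76634348e-01
 -8.39304824e-04  1.52006265e+00] [316.56277846 209.57679406] [351.91410363 219.56882459]
```

View pics/k.png

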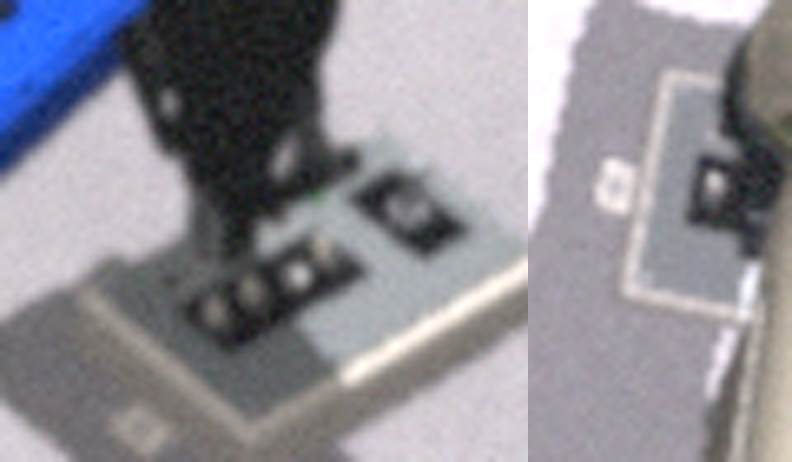

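Side crop: the tip end is at (319,204), about 5.5 px (roughly 20 mm) above the reported TCP. The real tip must therefore be higher than reported. I keep going down to contact.

Request:
drive_tool --rows '[{"turn":[0,0,0],"linear":[0,0,0.03],"grip":0},{"turn":[0,0,0],"linear":[0,0,0.06],"grip":0},{"turn":[0,0,0],"linear":[0,0,0.06],"grip":0}]'

```text
time: 5.45
ee_pos: [0.5479, -0.0582, 0.025]
eef_rot: [-3.141, 0.001, 1.371]
contact_force: [-0.5, 0.5, -0.3]
grip_width: -0.0003
```

Request:
drive_tool --rows '[{"turn":[0,0,0],"linear":[0,0,0.03],"grip":0},{"turn":[0,0,0],"linear":[0,0,0.05],"grip":0},{"turn":[0,0,0],"linear":[0,0,0.05],"grip":0}]'

```text
time: 5.75
ee_pos: [0.5477, -0.0581, 0.0223]
eef_rot: [-3.141, 0.001, 1.371]
contact_force: [-0.4, 0.3, -0.1]
grip_width: 0.0001
```

Request:
drive_tool --rows '[{"turn":[0,0,0],"linear":[0,0,0.03],"grip":0},{"turn":[0,0,0],"linear":[0,0,0.05],"grip":0},{"turn":[0,0,0],"linear":[0,0,0.05],"grip":0}]'

```text
time: 6.05
ee_pos: [0.5476, -0.0581, 0.0196]
eef_rot: [-3.14, 0.001, 1.371]
contact_force: [0.6, 0.4, -0.6]
grip_width: -0.0
```

Request:
drive_tool --rows '[{"turn":[0,0,0],"linear":[0,0,0.03],"grip":0},{"turn":[0,0,0],"linear":[0,0,0.05],"grip":0},{"turn":[0,0,0],"linear":[0,0,0.05],"grip":0}]'

```text
time: 6.35
ee_pos: [0.5477, -0.0581, 0.017]
eef_rot: [-3.141, 0.001, 1.371]
contact_force: [-0.1, -0.2, 0.0]
grip_width: -0.0002
```

Request:
drive_tool --rows '[{"turn":[0,0,0],"linear":[0,0,0.03],"grip":0},{"turn":[0,0,0],"linear":[0,0,0.05],"grip":0},{"turn":[0,0,0],"linear":[0,0,0.05],"grip":0}]'

```text
time: 6.65
ee_pos: [0.5479, -0.0581, 0.0166]
eef_rot: [3.141, 0.001, 1.371]
contact_force: [-5.8, 0.4, 15.8]
grip_width: 0.0001
```

```bash
python3 - <<'E'
from h import *
a=manip.capture("side")[...,::-1];b=manip.capture("top")[...,::-1]
cv2.imwrite("pics/l.png",cv2.convertScaleAbs(cv2.resize(a[110:260,235:435],None,fx=4,fy=4,interpolation=cv2.INTER_CUBIC),alpha=1.8,beta=25))
s=manip.state();print(s["ee_pos"],s["contact_force"],proj("side",s["ee_pos"]),proj("top",s["ee_pos"]))
E
```

```text
[ 0.54789268 -0.05814197  0.01661013] [-5.04154707  0.64361067 14.59189897] [316.34573242 212.6094233 ] [351.3159659 220.2264889]
```

View pics/l.png

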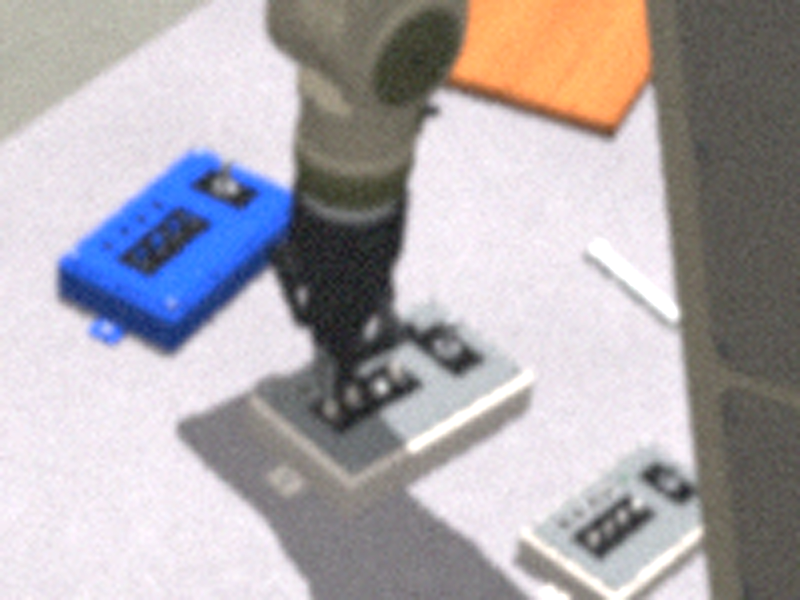

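Contact on the face at reported z = 0.0166 (15.8 N). The tip end is at (317.5,208), which matches the x, y expected for a tip resting on the face. So x and y are right and the true tip height is about 25 mm above the reported z. I lift 5 mm and then push switch 2 towards the robot. Tool +y is controller +x.

Request:
drive_tool --rows '[{"turn":[0,0,0],"linear":[0,0,-0.1],"grip":0},{"turn":[0,0,0],"linear":[0,0,-0.1],"grip":0},{"turn":[0,0,0],"linear":[0,-0.08,-0.1],"grip":0},{"turn":[0,0,0],"linear":[0,-0.16,-0.1],"grip":0},{"turn":[0,0,0],"linear":[0,-0.22,-0.1],"grip":0},{"turn":[0,0,0],"linear":[0,-0.22,-0.1],"grip":0}]'

```text
time: 7.35
ee_pos: [0.5359, -0.0556, 0.0212]
eef_rot: [-3.14, 0.001, 1.371]
contact_force: [0.0, -0.4, -0.2]
grip_width: -0.0
```

```bash
cat >>h.py <<'E'
def loc():
    s=manip.state();_,c,a=pose();d=R.from_euler("z",-a).apply(s["ee_pos"]-[c[0],c[1],0])*1000
    print("t",round(s["time"],2),"ctrl mm",d.round(1),"F ctrl",R.from_euler("z",-a).apply(s["contact_force"]).round(1))
E
python3 -c "
from h import *
loc()"
```

```text
t 7.35 ctrl mm [ 8.4 35.8 21.2] F ctrl [ 0.1 -0.4 -0.2]
```

Request:
drive_tool --rows '[{"turn":[0,0,0],"linear":[0,-0.04,0],"grip":0},{"turn":[0,0,0],"linear":[0,-0.08,0],"grip":0},{"turn":[0,0,0],"linear":[0,-0.08,0],"grip":0}]'

```text
time: 7.65
ee_pos: [0.5335, -0.0552, 0.0216]
eef_rot: [3.14, 0.001, 1.371]
contact_force: [4.3, -0.8, -2.0]
grip_width: 0.0
```

Request:
drive_tool --rows '[{"turn":[0,0,0],"linear":[0,-0.04,0],"grip":0},{"turn":[0,0,0],"linear":[0,-0.04,0],"grip":0}]'

```text
time: 7.85
ee_pos: [0.5333, -0.0553, 0.0222]
eef_rot: [3.137, 0.001, 1.371]
contact_force: [5.6, -0.6, -1.6]
grip_width: 0.0002
```

It is blocked at controller x ≈ 6 with 5 N, well over the 1 N that tips the nib, so switch 2 should be off at its stop. Next is switch 4: go up, back, across 40 mm, down and push the same way.

Request:
drive_tool --rows '[{"turn":[0,0,0],"linear":[0,0.1,-0.1],"grip":0},{"turn":[0,0,0],"linear":[0,0.34,-0.4],"grip":0},{"turn":[0,0,0],"linear":[-0.4,0.34,-0.4],"grip":0},{"turn":[0,0,0],"linear":[-0.8,0.34,-0.4],"grip":0},{"turn":[0,0,0],"linear":[-0.81,0.34,-0.4],"grip":0},{"turn":[0,0,0],"linear":[-0.81,0.34,-0.2],"grip":0},{"turn":[0,0,0],"linear":[-0.81,0.34,0.0],"grip":0},{"turn":[0,0,0],"linear":[-0.81,0.34,0.02],"grip":0},{"turn":[0,0,0],"linear":[-0.81,0.34,0.02],"grip":0}]'

```text
time: 8.75
ee_pos: [0.541, -0.0974, 0.0202]
eef_rot: [3.139, 0.001, 1.371]
contact_force: [-0.2, -0.0, -0.3]
grip_width: -0.0002
```

```bash
python3 -c "
from h import *
loc()"
```

```text
t 8.75 ctrl mm [21.7 -4.1 20.2] F ctrl [-0.2 -0.1 -0.3]
```

Push to x ≈ 5.

Request:
drive_tool --rows '[{"turn":[0,0,0],"linear":[0,-0.1,-0.02],"grip":0},{"turn":[0,0,0],"linear":[0,-0.2,-0.02],"grip":0},{"turn":[0,0,0],"linear":[0,-0.28,-0.02],"grip":0},{"turn":[0,0,0],"linear":[0,-0.32,-0.02],"grip":0},{"turn":[0,0,0],"linear":[0,-0.35,-0.02],"grip":0},{"turn":[0,0,0],"linear":[0,-0.35,-0.02],"grip":0}]'

```text
time: 9.35
ee_pos: [0.5252, -0.0943, 0.0218]
eef_rot: [3.136, 0.001, 1.371]
contact_force: [4.9, -0.9, -0.8]
grip_width: 0.0002
```

```bash
python3 -c "
from h import *
loc()"
```

```text
t 9.35 ctrl mm [ 5.7 -4.2 21.8] F ctrl [ 5.   0.1 -0.8]
```

Switch 4 gives the same stop (5 N at x = 5.7). Now switch 3 on, from the robot's side: up, over to x = -22, y = 15, and down.

Request:
drive_tool --rows '[{"turn":[0,0,0],"linear":[0,0.1,-0.1],"grip":0},{"turn":[0,0,0],"linear":[0,0.15,-0.5],"grip":0},{"turn":[0,0,0],"linear":[0.1,0.0,-0.6],"grip":0},{"turn":[0,0,0],"linear":[0.38,-0.4,-0.6],"grip":0},{"turn":[0,0,0],"linear":[0.38,-0.56,-0.6],"grip":0},{"turn":[0,0,0],"linear":[0.38,-0.56,-0.6],"grip":0},{"turn":[0,0,0],"linear":[0.38,-0.56,-0.3],"grip":0},{"turn":[0,0,0],"linear":[0.38,-0.56,0.0],"grip":0},{"turn":[0,0,0],"linear":[0.38,-0.56,0.01],"grip":0},{"turn":[0,0,0],"linear":[0.38,-0.56,0.01],"grip":0}]'

```text
time: 10.35
ee_pos: [0.5014, -0.0704, 0.0209]
eef_rot: [3.137, 0.001, 1.371]
contact_force: [-0.3, 0.9, 0.3]
grip_width: -0.0005
```

```bash
python3 -c "
from h import *
loc()"
```

```text
t 10.35 ctrl mm [-22.5  14.5  20.9] F ctrl [-0.5  0.8  0.3]
```

Request:
drive_tool --rows '[{"turn":[0,0,0],"linear":[0,0.1,0],"grip":0},{"turn":[0,0,0],"linear":[0,0.2,0],"grip":0},{"turn":[0,0,0],"linear":[0,0.26,0],"grip":0},{"turn":[0,0,0],"linear":[0,0.3,0],"grip":0},{"turn":[0,0,0],"linear":[0,0.33,0],"grip":0},{"turn":[0,0,0],"linear":[0,0.33,0],"grip":0}]'

```text
time: 10.95
ee_pos: [0.5177, -0.0737, 0.021]
eef_rot: [3.137, 0.001, 1.371]
contact_force: [-0.0, -0.4, -0.2]
grip_width: 0.0001
```

```bash
python3 -c "
from h import *
loc()"
```

```text
t 10.95 ctrl mm [-5.9 14.5 21. ] F ctrl [ 0.  -0.4 -0.2]
```

Request:
drive_tool --rows '[{"turn":[0,0,0],"linear":[0,0.04,0],"grip":0},{"turn":[0,0,0],"linear":[0,0.04,0],"grip":0}]'

```text
time: 11.15
ee_pos: [0.5182, -0.0737, 0.0207]
eef_rot: [3.14, 0.001, 1.371]
contact_force: [-5.1, 0.1, 1.9]
grip_width: 0.0001
```

Request:
drive_tool --rows '[{"turn":[0,0,0],"linear":[0,0.04,0],"grip":0},{"turn":[0,0,0],"linear":[0,0.04,0],"grip":0}]'

```text
time: 11.35
ee_pos: [0.5182, -0.0737, 0.0206]
eef_rot: [-3.14, 0.001, 1.371]
contact_force: [-6.4, -0.2, 5.3]
grip_width: -0.0
```

Switch 3 pushed to its stop (6 N at x = -5.4). I lift and move to above and beyond the lever at (x = 25, y = -52), then check by camera.

Request:
drive_tool --rows '[{"turn":[0,0,0],"linear":[0,-0.1,0],"grip":0},{"turn":[0,0,0],"linear":[0,-0.15,-0.6],"grip":0},{"turn":[0,0,0],"linear":[0,-0.15,-1.4],"grip":0},{"turn":[0,0,0],"linear":[-0.4,0.2,-1.8],"grip":0},{"turn":[0,0,0],"linear":[-1.0,0.5,-1.8],"grip":0},{"turn":[0,0,0],"linear":[-1.33,0.61,-1.8],"grip":0},{"turn":[0,0,0],"linear":[-1.33,0.61,-1.8],"grip":0},{"turn":[0,0,0],"linear":[-1.33,0.61,-1.8],"grip":0}]'

```text
time: 12.15
ee_pos: [0.5342, -0.1446, 0.1097]
eef_rot: [-3.138, -0.0, 1.37]
contact_force: [0.7, -0.1, -0.1]
grip_width: 0.0002
```

```bash
python3 - <<'E'
from h import *
loc()
a=manip.capture("side")[...,::-1]
c=cv2.convertScaleAbs(a[165:235,285:365],alpha=1.6,beta=20)
cv2.imwrite("pics/m.png",cv2.resize(c,None,fx=9,fy=8.5,interpolation=cv2.INTER_CUBIC))
for y in(.055,.035,.015,-.005):
    print([((proj("side",W(x,y,.053))+[1.3,1.7]-[285,165])*[9,8.5]).round() for x in(-.005,.005)])
E
```

```text
t 12.15 ctrl mm [ 24.5 -51.6 109.7] F ctrl [ 0.7  0.  -0.1]
[array([311., 408.]), array([289., 391.])]
[array([360., 381.]), array([338., 364.])]
[array([409., 355.]), array([386., 338.])]
[array([457., 328.]), array([434., 312.])]
```

View pics/m.png

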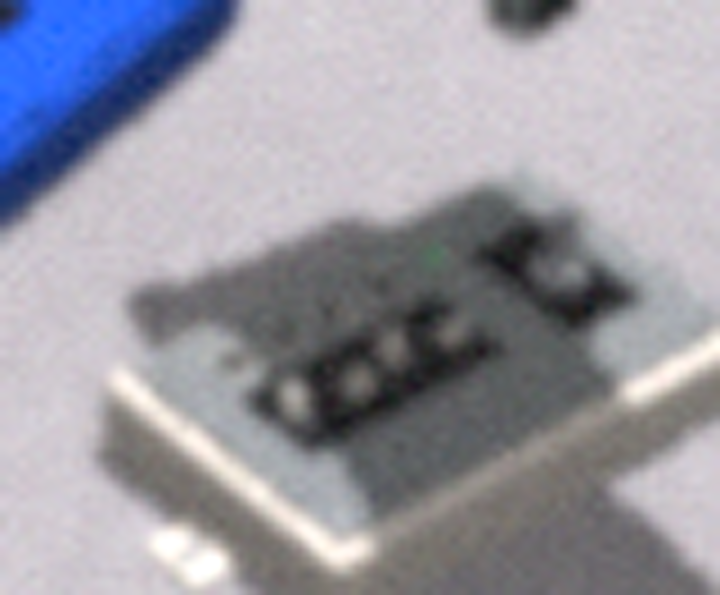

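The nibs are now at (297,395), (360,380), (393,345) and (455,332). That matches the predictions for on, off, on, off. Now the lever: descend beyond it to a tip height of about 15 mm above the face, then pull.

Request:
drive_tool --rows '[{"turn":[0,0,0],"linear":[0,0,0.5],"grip":0},{"turn":[0,0,0],"linear":[0,0,1.0],"grip":0},{"turn":[0,0,0],"linear":[0,0,1.3],"grip":0},{"turn":[0,0,0],"linear":[0,0,1.5],"grip":0},{"turn":[0,0,0],"linear":[0,0,1.56],"grip":0},{"turn":[0,0,0],"linear":[0,0,1.56],"grip":0},{"turn":[0,0,0],"linear":[0,0,1.56],"grip":0}]'

```text
time: 12.9
ee_pos: [0.5345, -0.144, 0.0325]
eef_rot: [-3.139, 0.0, 1.371]
contact_force: [-0.1, -0.0, -0.5]
grip_width: -0.0001
```

```bash
python3 -c "
from h import *
loc()"
```

```text
t 12.9 ctrl mm [ 24.7 -51.1  32.5] F ctrl [-0.1 -0.  -0.5]
```

Request:
drive_tool --rows '[{"turn":[0,0,0],"linear":[0,-0.1,0],"grip":0},{"turn":[0,0,0],"linear":[0,-0.2,0],"grip":0},{"turn":[0,0,0],"linear":[0,-0.28,0],"grip":0},{"turn":[0,0,0],"linear":[0,-0.34,0],"grip":0},{"turn":[0,0,0],"linear":[0,-0.4,0],"grip":0},{"turn":[0,0,0],"linear":[0,-0.44,0],"grip":0},{"turn":[0,0,0],"linear":[0,-0.47,0],"grip":0},{"turn":[0,0,0],"linear":[0,-0.47,0],"grip":0}]'

```text
time: 13.7
ee_pos: [0.5129, -0.1399, 0.0331]
eef_rot: [3.141, 0.0, 1.371]
contact_force: [4.6, -0.2, -0.4]
grip_width: 0.0002
```

```bash
python3 -c "
from h import *
loc()"
```

```text
t 13.7 ctrl mm [  2.7 -51.3  33.1] F ctrl [ 4.5  0.7 -0.4]
```

4.5 N is above the 2.5 N needed, so the lever is at its stop. I hold it for 3 s and verify with a picture midway.

Request:
drive_tool --rows '[{"turn":[0,0,0],"linear":[0,-0.03,0],"grip":0},{"turn":[0,0,0],"linear":[0,-0.03,0],"grip":0},{"turn":[0,0,0],"linear":[0,-0.03,0],"grip":0},{"turn":[0,0,0],"linear":[0,-0.03,0],"grip":0},{"turn":[0,0,0],"linear":[0,-0.03,0],"grip":0},{"turn":[0,0,0],"linear":[0,-0.03,0],"grip":0},{"turn":[0,0,0],"linear":[0,-0.03,0],"grip":0},{"turn":[0,0,0],"linear":[0,-0.03,0],"grip":0},{"turn":[0,0,0],"linear":[0,-0.03,0],"grip":0},{"turn":[0,0,0],"linear":[0,-0.03,0],"grip":0}]'

```text
time: 14.7
ee_pos: [0.5127, -0.14, 0.0336]
eef_rot: [3.138, 0.001, 1.371]
contact_force: [5.1, -0.9, -0.1]
grip_width: -0.0004
```

```bash
python3 - <<'E'
from h import *
loc()
a=manip.capture("side")[...,::-1]
c=cv2.convertScaleAbs(a[165:235,285:365],alpha=1.6,beta=20)
cv2.imwrite("pics/n.png",cv2.resize(c,None,fx=9,fy=8.5,interpolation=cv2.INTER_CUBIC))
E
```

```text
t 14.7 ctrl mm [  2.6 -51.4  33.6] F ctrl [ 5.2  0.1 -0.1]
```

View pics/n.png

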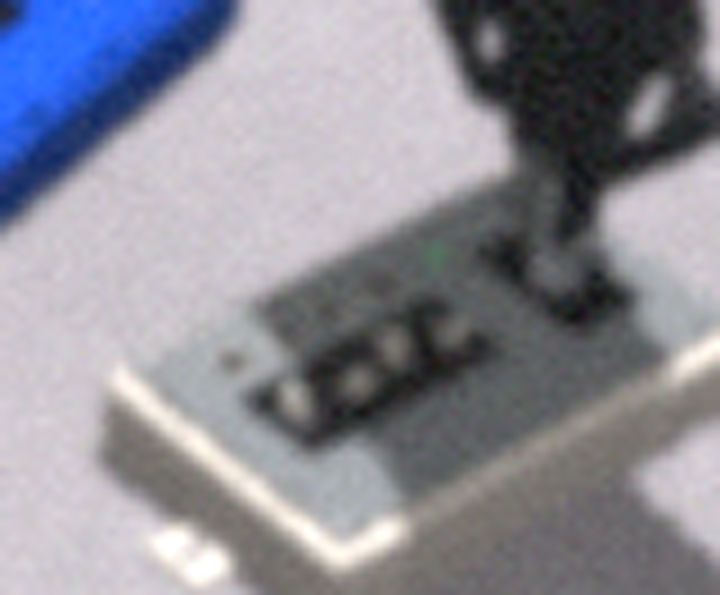

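Request:
drive_tool --rows '[{"turn":[0,0,0],"linear":[0,-0.03,0],"grip":0},{"turn":[0,0,0],"linear":[0,-0.03,0],"grip":0},{"turn":[0,0,0],"linear":[0,-0.03,0],"grip":0},{"turn":[0,0,0],"linear":[0,-0.03,0],"grip":0},{"turn":[0,0,0],"linear":[0,-0.03,0],"grip":0},{"turn":[0,0,0],"linear":[0,-0.03,0],"grip":0},{"turn":[0,0,0],"linear":[0,-0.03,0],"grip":0},{"turn":[0,0,0],"linear":[0,-0.03,0],"grip":0},{"turn":[0,0,0],"linear":[0,-0.03,0],"grip":0},{"turn":[0,0,0],"linear":[0,-0.03,0],"grip":0}]'

```text
time: 15.75
ee_pos: [0.5126, -0.1401, 0.034]
eef_rot: [3.136, 0.001, 1.372]
contact_force: [4.8, -0.3, 0.2]
grip_width: -0.0002
```

Request:
drive_tool --rows '[{"turn":[0,0,0],"linear":[0,-0.02,0],"grip":0},{"turn":[0,0,0],"linear":[0,-0.02,0],"grip":0},{"turn":[0,0,0],"linear":[0,-0.02,0],"grip":0},{"turn":[0,0,0],"linear":[0,-0.02,0],"grip":0},{"turn":[0,0,0],"linear":[0,-0.02,0],"grip":0},{"turn":[0,0,0],"linear":[0,-0.02,0],"grip":0},{"turn":[0,0,0],"linear":[0,-0.02,0],"grip":0},{"turn":[0,0,0],"linear":[0,-0.02,0],"grip":0},{"turn":[0,0,0],"linear":[0,-0.02,0],"grip":0},{"turn":[0,0,0],"linear":[0,-0.02,0],"grip":0}]'

```text
time: 16.75
ee_pos: [0.5125, -0.1402, 0.0343]
eef_rot: [3.134, 0.001, 1.372]
contact_force: [5.1, -1.0, -0.8]
grip_width: -0.0002
```

The finger at (565,235) holds the lever at (555,270) tipped towards the robot, and the switches are unchanged. It is held about 3 s at 5 N. Now I release gently and lift away.

Request:
drive_tool --rows '[{"turn":[0,0,0],"linear":[0,0.06,0],"grip":0},{"turn":[0,0,0],"linear":[0,0.14,0],"grip":0},{"turn":[0,0,0],"linear":[0,0.24,0],"grip":0},{"turn":[0,0,0],"linear":[0,0.36,0],"grip":0},{"turn":[0,0,0],"linear":[0,0.46,0],"grip":0},{"turn":[0,0,0],"linear":[0,0.46,-0.3],"grip":0},{"turn":[0,0,0],"linear":[0,0.46,-1.0],"grip":0},{"turn":[0,0,0],"linear":[0,0.46,-1.8],"grip":0},{"turn":[0,0,0],"linear":[0,0.46,-2.0],"grip":0},{"turn":[0,0,0],"linear":[0,0.46,-2.0],"grip":0}]'

```text
time: 17.75
ee_pos: [0.5359, -0.1451, 0.1364]
eef_rot: [3.13, 0.002, 1.372]
contact_force: [0.4, 0.5, -0.8]
grip_width: 0.0002
```

```bash
python3 - <<'E'
from h import *
loc()
a=manip.capture("side")[...,::-1]
c=cv2.convertScaleAbs(a[165:235,285:365],alpha=1.6,beta=20)
cv2.imwrite("pics/o.png",cv2.resize(c,None,fx=9,fy=8.5,interpolation=cv2.INTER_CUBIC))
E
```

```text
t 17.75 ctrl mm [ 26.3 -51.8 136.4] F ctrl [ 0.2  0.6 -0.8]
```

View pics/o.png

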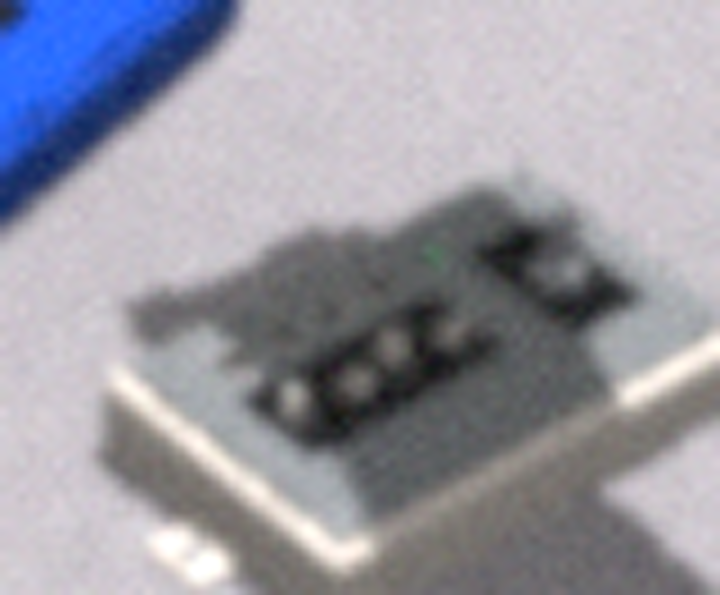

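The switches still stand on, off, on, off, at (297,395), (360,380), (393,345) and (455,332). The lever is upright again, looking as it did before the pull, and the arm is clear with no force. I hand in.

```bash
python3 -c "
from bench import manip
print(manip.hand_in())"
```

```text
the job is handed in; nothing more can be done
None
```

I set the switches on the larger white controller to on, off, on, off and worked the lever, then handed the job in at about 17.8 s; it reported no verdict. Switches 2 and 4 were pushed off and 3 pushed on; switch 1 was already on. Each push ran on to the switch's stop, at 5–6 N. I then held the lever over towards the robot for about 3 s at 5 N and let it spring back.

**Last checks:** The final side picture shows the switches on, off, on, off and the lever upright. The gripper was clear of everything, with no force on it beyond noise. I did not measure the bowl, scoop, spoon and clip again at the end. The arm never went near them after leaving the start.

**What disagreed:**
- The reported tool height was about 25 mm below the real fingertip. I found this by touching the controller face lightly (about 16 N) and corrected for it.
- The controller face measured about 5 mm small from its corners. In the side view it sat about 3 mm from where the top view put it. The stops on either side showed its position was close enough.

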